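Nest the flipped channel into the bundle

TASK

A bundle of steel channels has been started in the low timber cradle: two of them lie there side by side, legs up. Take the matching wide channel that lies legs down on the bench and, keeping it legs down and setting it down without dropping it, nest it over the middle of the pair so that one of its legs stands in each of them, fully down and with its ends lined up with theirs. Let go, and leave the narrow channel and the angle piece where they lie.

Things in the scene. Friction and masses are not known exactly. Their poses are not given: they have to be found in the camera images.
- wide_channel: Loose steel channel to be nested: upside-down U, 150 mm long (x), 60 mm wide over its legs (y), 30 mm high, metal 4 mm thick (52 mm between legs), two 30 x 10 mm slots in its flat top, about 0.35 kg. Lies legs down. Origin: mid length and width, level with the leg tips, 30 mm under the top; z up. Can be gripped across its width from above, tips 14 mm below the top.
- cradle: Fixed: two timber bearers 20 mm high hold two channels like the wide one, legs up, along x, at y = +38 and -38 mm: bottoms z 20-24, legs to z 50. Inner legs span y -12 to 12, troughs clear from there to 64. Origin: middle of underside; z up. Nested, the wide channel's origin is at (0, 0, 24) mm, x along this x either way, 14 mm side play. The vice and open case by it are up to 205 mm high.
- narrow_channel: Bystander: a loose steel channel without slots, legs down, 150 mm long (x), only 34 mm wide (y), 30 mm high. Too narrow to nest. Origin: its middle, on the bench.
- angle_piece: Bystander: a loose steel angle (L-section), 150 mm long (x), one 40 mm leg flat on the bench, the other 40 mm leg upright along its +y edge, 4 mm thick. Origin: middle of the flat leg, on the bench.
Mind the look-alikes: they are no part of the job. Leave any turquoise look-alike of the wide_channel alone.

How it is judged:
By the outcome, as a careful person would: the job done as asked, in the order asked, and still so for the second after the job is handed in, with the robot touching nothing.
It also fails if it takes over 38 s, if anything falls off the work surface, if the arm or the gripper's body presses on something with over 40 N, if the wrist force passes 120 N, or if a joint passes its speed limit or range.

ROBOT

A 6-joint arm with a two-finger parallel gripper is mounted at the origin on a cart in front of the work surface, level with it; the furniture and walls round the work are solid. World frame = base frame: x ahead of the robot, y to its left, z up, the work surface at z = 0. Lengths are in m, angles in degrees, forces in N, time in s.
With the tool pointing down it reaches from about 0.375 to 0.9 m from the base axis. Payload 3.1 kg.
Tool frame: the origin (TCP) lies on the centre line of the jaws, within the pads' length; the fingertips stand 8 mm ahead of it and the grasp point (between the pads) lies 11 mm behind it; z points along the fingers, y is the line along which they close (so a half turn about z gives the same grasp; the last joint's range is limited). The gripper opens to 87 mm and grips with 3 to 60 N. Pads are 19 mm wide; open, the fingers measure 117 mm over their backs; the gripper's body (75 mm by 190 mm) begins 51 mm behind the grasp point.
Start: joints at [-77.378, 30.224, 82.088, -0, 67.689, -10.227], TCP at [0.243, -0.576, 0.231] pointing down, gripper open.
Joint ranges: [-176.69, 176.69], [-43.24, 126.21], [12.49, 139.97], [-82, 262], [0, 151.66], [-163.58, 163.58]. Speed limits (degrees/s): [159.86, 159.86, 180, 180, 180, 180].

INTERFACE

Orientations are given as a 3x3 rotation matrix whose columns are the frame's x, y, z axes.
In Python, from rig import * gives the robot as it stands.
- The arm moves only by the tool step_arm, never from a script. Its argument "targets" is a list of rows, each a list of 5 numbers: the opening, from -1 (shut) to 1 (fully open), then the shift along the world's x, y, z normalised to -1 to 1, where 1 is 0.25 m, then the turn about the world's z normalised to -1 to 1, where 1 is 180 degrees. In form: [[fingers, x, y, z, turn], ...]. A call has 1 to 20 rows; each row is the pose to reach, as a shift and turn from the pose commanded when the call began, turning the shorter way round; what a row does not reach only later rows make up. A row lasts 1/10 s, in which the tool goes at most 50 mm and 8.59 degrees, less where a joint would pass 70% of its speed; a pose out of reach is approached as far as the arm can. A call with a number of a shift or a turn outside -1 to 1 is refused whole. A call with a gripper value outside its range is refused whole. The fingers move at their own pace and stop on an object; the grip force is fixed at half the most. Time passes only in rows, so rows that repeat a pose let the fingers close. It gives the time, the measured TCP pose, the force, the opening and the grip force at its end, in the units of the state.
- read_state(): the state, without advancing time (a new reading comes with each control period).
- capture(name): name is "scene" or "top" or "wrist"; returns a dict with "color" (420x560x3 uint8, red, green, blue), "mtx" (3x3 intrinsics, pixels), "pose" (4x4, takes a point from camera to world coordinates). Camera axes: x right, y down, z forward; pixel columns grow to the right and rows downward; lengths in m; the calibration is good to about 2 mm. A picture is of the moment at which its call begins. There is no depth.
- hand_in(): hands the job in; it is judged then, once.
The state is a dict: "time_s": time; "joint_positions": joint angles; "qvel": joint speeds; "tau": joint torques, N m; "position": TCP position; "tcp_rot": TCP orientation; "force": force on the tool from outside, world axes, zero at the start; "moment": the same for the moment, N m; "opening": opening from 0.0 (shut) to 1.0 (fully open); "grasp_force": force on a finger pad.
Only numpy, scipy, OpenCV 4.12 (cv2) and the standard library are available. Lean on these libraries where they do the work, as an engineer would, in place of code of your own. Each camera call takes 0.05 s, during which the arm holds its last target. There are 200 camera calls.

## Working session

There is one attempt and no reset: what is moved stays moved. The work goes in short steps, Python scripts to look and compute and a tool call to move; the robot and the scene stay as the last step left them, time stands still between calls to the robot, and variables do not carry over. Pictures are saved under pics/ and viewed, at most 10 in all, crops included, and the job is handed in when it is done.

Besides the shell and the picture viewer there is one more tool, called in YAML: its name, and indented under it one key for each argument. step_arm: Moves the arm, as the interface text tells. Scaled input: -1 to 1 covers 0.25 m each way for a shift and 180 degrees each way for a turn. Its arguments: {"type":"object","properties":{"targets":{"type":"array","items":{"type":"array","items":{"type":"number"}}}},"required":["targets"]}

```bash
mkdir -p pics
python3 - <<'E'
from rig import *
import cv2,numpy as np,pickle
d={n:capture(n) for n in("scene","top","wrist")}
pickle.dump(d,open("d0.pkl","wb"))
for n in d: cv2.imwrite(f"pics/{n}0.png",d[n]["color"][...,::-1]); print(n,d[n]["mtx"].round(1).tolist(),d[n]["pose"].round(3).tolist())
print(read_state())
E
```

```text
scene [[394.6, 0.0, 280.2], [0.0, 394.6, 204.9], [0.0, 0.0, 1.0]] [[0.82, -0.245, 0.517, -0.06], [-0.571, -0.316, 0.757, -0.944], [-0.022, -0.917, -0.399, 0.451], [0.0, 0.0, 0.0, 1.0]]
top [[432.1, 0.0, 277.2], [0.0, 432.1, 208.4], [0.0, 0.0, 1.0]] [[-0.02, -0.998, 0.064, 0.395], [-1.0, 0.019, -0.019, -0.162], [0.017, -0.065, -0.998, 0.909], [0.0, 0.0, 0.0, 1.0]]
wrist [[315.1, 0.0, 280.5], [0.0, 315.1, 208.4], [0.0, 0.0, 1.0]] [[0.388, -0.883, -0.264, 0.315], [-0.922, -0.373, -0.11, -0.545], [-0.002, 0.286, -0.958, 0.383], [0.0, 0.0, 0.0, 1.0]]
{'time_s': 0.15, 'joint_positions': array([-7.73756228e+01,  3.02663669e+01,  8.21392274e+01,  6.90542017e-04,
        6.76895195e+01, -1.02274377e+01]), 'qvel': array([-0.00111657, -0.09062512, -0.23095302,  0.01429956,  0.10084895,
       -0.0416162 ]), 'tau': array([ 4.99971520e-04, -4.40430522e+01, -1.76842654e+01,  6.32909057e-02,
        5.52210922e-02, -9.64334549e-05]), 'position': array([ 0.24262604, -0.57539286,  0.22980197]), 'tcp_rot': array([[ 9.21514162e-01,  3.88344595e-01, -3.51936969e-04],
       [ 3.88344634e-01, -9.21512785e-01,  1.62235099e-03],
       [ 3.05716820e-04, -1.63169224e-03, -9.99998622e-01]]), 'force': array([ 0.74028536, -0.49053785,  0.29990289]), 'moment': array([-0.02481097, -0.0032866 , -0.0338662 ]), 'grasp_force': 0.0, 'opening': 0.9992330489362231}
```

View pics/top0.png

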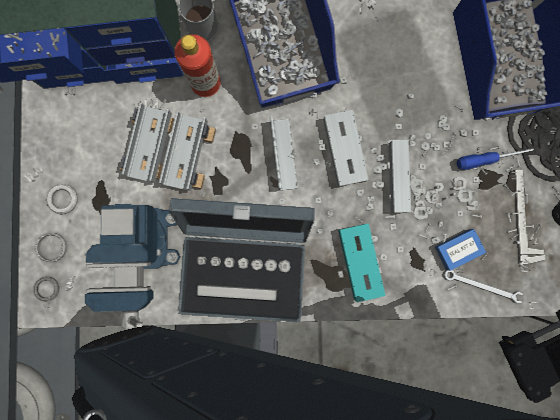

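View pics/scene0.png

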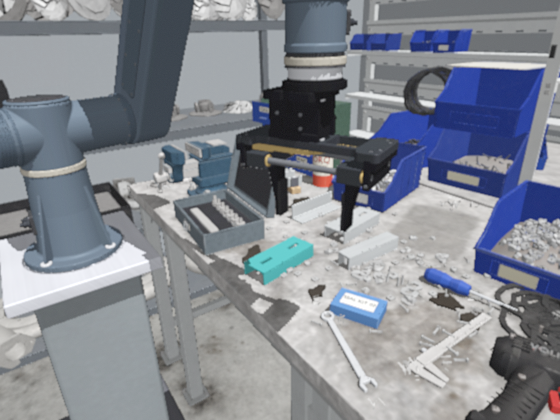

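Top view candidates: (342,149) is grey with two slots and is my choice. (398,176) is grey, slim and unslotted, so the narrow channel. (281,154) is the angle. (360,262) is the turquoise look-alike. The cradle pair is at (145,145) and (183,150). I'll check the choice in a close crop and measure it.

```bash
cat > h.py <<'E'
import numpy as np
def ray(c,uv,z):
    uv=np.atleast_2d(uv).astype(float)
    d=np.c_[uv,np.ones(len(uv))]@np.linalg.inv(c["mtx"]).T@c["pose"][:3,:3].T
    o=c["pose"][:3,3]; return o+d*((z-o[2])/d[:,2])[:,None]
def proj(c,P):
    P=np.atleast_2d(P); q=(P-c["pose"][:3,3])@c["pose"][:3,:3]; q=q@c["mtx"].T; return q[:,:2]/q[:,2:]
def tri(obs): # [(cam,uv)]
    A=[];b=[]
    for c,uv in obs:
        d=ray(c,uv,0)[0]-c["pose"][:3,3]; d/=np.linalg.norm(d); M=np.eye(3)-np.outer(d,d); A.append(M); b.append(M@c["pose"][:3,3])
    return np.linalg.lstsq(np.vstack(A),np.hstack(b),rcond=None)[0]
E
python3 - <<'E'
import pickle,cv2,numpy as np
from h import *
d=pickle.load(open("d0.pkl","rb")); t=d["top"]["color"][...,::-1]
a=cv2.resize(t[90:220,110:420],None,fx=2.5,fy=2.5,interpolation=cv2.INTER_CUBIC)
cv2.imwrite("pics/crop0.png",a)
g=cv2.cvtColor(t,cv2.COLOR_BGR2GRAY); print(ray(d["top"],[[342,149]],.03),ray(d["top"],[[162,147],[145,145],[183,150]],.05))
E
```

```text
[[ 0.5721408  -0.31447719  0.03      ]] [[0.57828836 0.05012662 0.05      ]
 [0.58290777 0.083972   0.05      ]
 [0.57150526 0.00828879 0.05      ]]
```

View pics/crop0.png

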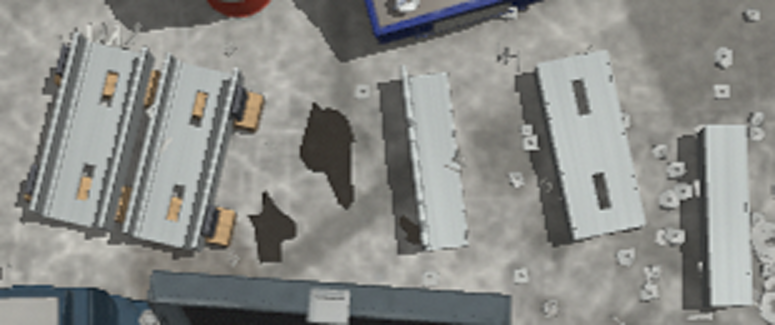

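View pics/wrist0.png

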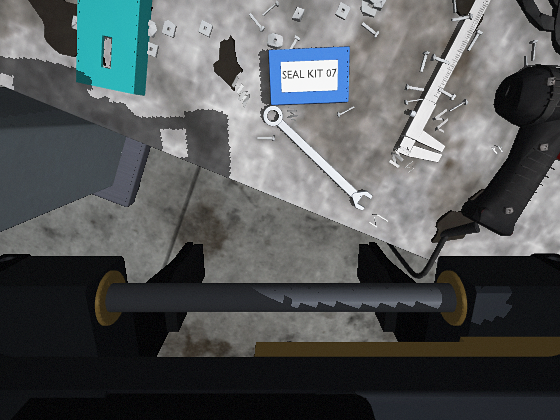

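The crop confirms (342,149) as the wide channel: its slots are at about (342,129) and (351,166), and its yaw is near +13°. The cradle yaw is near -14°. The wrist view shows only the turquoise piece and tools. Next I move for a close wrist view.

step_arm:
  targets:
    - [1,0.95,0.96,0,-0.056]
    - [1,0.95,0.96,0,-0.056]
    - [1,0.95,0.96,0,-0.056]
    - [1,0.95,0.96,0,-0.056]
    - [1,0.95,0.96,0,-0.056]
    - [1,0.95,0.96,0,-0.056]
    - [1,0.95,0.96,0,-0.056]
    - [1,0.95,0.96,0,-0.056]
    - [1,0.95,0.96,0,-0.056]
    - [1,0.95,0.96,0,-0.056]
    - [1,0.95,0.96,0,-0.056]

```text
time_s: 1.25
position: [0.4793, -0.3371, 0.2304]
tcp_rot: [[0.976, 0.219, -0.0], [0.219, -0.976, -0.0], [-0.0, -0.0, -1.0]]
force: [0.4, -0.5, -0.4]
opening: 1.0
grasp_force: 0.0
```

Run:
```python
from rig import *
import cv2,numpy as np,pickle
from h import *
c=capture("wrist"); s=read_state(); pickle.dump((c,s),open("w1.pkl","wb"))
d=pickle.load(open("d0.pkl","rb"))
cv2.imwrite("pics/w1.png",c["color"][...,::-1]); print(s["position"],s["tcp_rot"].round(3).tolist(),c["pose"].round(3).tolist())
for z in (.1,.15,.2): print(z,ray(d["top"],[[172,200],[300,208],[240,206],[125,206]],z).round(3).tolist())
```

```text
[ 0.47928945 -0.33716229  0.23047058] [[0.976, 0.219, -0.0], [0.219, -0.976, -0.0], [-0.0, 0.0, -1.0]] [[0.219, -0.935, -0.279, 0.556], [-0.976, -0.21, -0.063, -0.32], [0.0, 0.286, -0.958, 0.384], [0.0, 0.0, 0.0, 1.0]]
0.1 [[0.467, 0.019, 0.1], [0.447, -0.22, 0.1], [0.453, -0.107, 0.1], [0.457, 0.107, 0.1]]
0.15 [[0.463, 0.008, 0.15], [0.444, -0.216, 0.15], [0.45, -0.111, 0.15], [0.454, 0.09, 0.15]]
0.2 [[0.458, -0.003, 0.2], [0.441, -0.213, 0.2], [0.446, -0.114, 0.2], [0.45, 0.074, 0.2]]
```

View pics/w1.png

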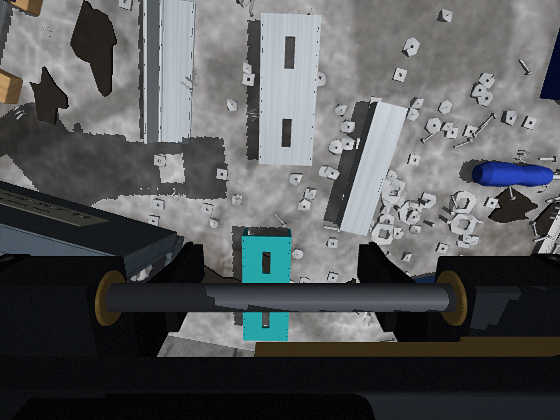

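The wrist view shows the wide channel at (287,90), with slots at (290,52) and (286,132). The narrow channel is at (375,165) and the turquoise piece at (267,285). I'll triangulate the slots and measure the cradle from the top view.

```bash
cat >> h.py <<'E'
import cv2
def slot(c,uv,r,dark=None):
    """subpixel centroid of the dark blob in a window about uv"""
    u,v=map(int,uv); rx,ry=r; w=c["color"][v-ry:v+ry+1,u-rx:u+rx+1].astype(float).mean(2)
    th=(np.percentile(w,80)+w.min())/2 if dark is None else dark
    n,l,st,ce=cv2.connectedComponentsWithStats((w<th).astype(np.uint8))
    i=1+np.argmax(st[1:,4]); m=l==i; wt=np.where(cv2.dilate(m.astype(np.uint8),np.ones((3,3)))>0,np.clip(np.percentile(w,80)-w,0,None),0)
    yy,xx=np.mgrid[:w.shape[0],:w.shape[1]]
    return np.array([u-rx+(wt*xx).sum()/wt.sum(),v-ry+(wt*yy).sum()/wt.sum()]),st[i]
E
python3 - <<'E'
import pickle
from h import *
d=pickle.load(open("d0.pkl","rb"));t=d["top"];w,s=pickle.load(open("w1.pkl","rb"))
T=[slot(t,p,(7,10)) for p in((342,129),(351,166))]; W=[slot(w,p,(14,24)) for p in((290,52),(286,132))]
print(T,W)
P=[tri([(t,T[i][0]),(w,W[i][0])]) for i in(0,1)]
print("slots tri",np.round(P,4),"mid",np.mean(P,0))
for n,c,O in(("top",t,T),("wrist",w,W)):
    Q=ray(c,[o[0] for o in O],.029); e=Q[0]-Q[1]; print(n,Q.mean(0).round(4),np.degrees(np.arctan2(e[1],e[0])),np.linalg.norm(e))
# outline of top plate in wrist: bright mask -> minAreaRect
hsv=cv2.cvtColor(w["color"],cv2.COLOR_RGB2HSV); m=((hsv[...,2]>170)&(hsv[...,1]<30)).astype(np.uint8)
m=cv2.morphologyEx(m,cv2.MORPH_OPEN,np.ones((7,7))); n,l,st,ce=cv2.connectedComponentsWithStats(m); i=l[92,275]
pts=np.argwhere(l==i)[:,::-1].astype(np.float32); q=ray(w,pts,.03)[:,:2].astype(np.float32); r=cv2.minAreaRect(q*1000);print(i,st[i],r)
# cradle: crops of top enlarged
a=cv2.resize(t["color"][95:200,112:222,::-1],None,fx=5.5,fy=5.5,interpolation=cv2.INTER_CUBIC); cv2.imwrite("pics/cr.png",a)
E
```

```text
[(array([341.92249651, 128.33632976]), array([ 4,  3,  7, 14, 63], dtype=int32)), (array([350.13088598, 165.89822739]), array([ 3,  3,  7, 15, 67], dtype=int32))] [(array([289.30234395,  51.90183439]), array([  8,   8,  11,  33, 310], dtype=int32)), (array([286.05143709, 132.45947602]), array([ 10,  11,  10,  28, 251], dtype=int32))]
slots tri [[ 0.6174 -0.316   0.0259]
 [ 0.5382 -0.331   0.0231]] mid [ 0.57779127 -0.32349315  0.02450552]
top [ 0.5762 -0.3231  0.029 ] 10.493470823524106 0.08008178812036175
wrist [ 0.5784 -0.323   0.029 ] 10.565677715707173 0.0803395219155114
2 [ 259   13   63  153 7924] ((578.7151489257812, -326.8815612792969), (149.8782501220703, 67.01886749267578), 10.64108943939209)
```

View pics/cr.png

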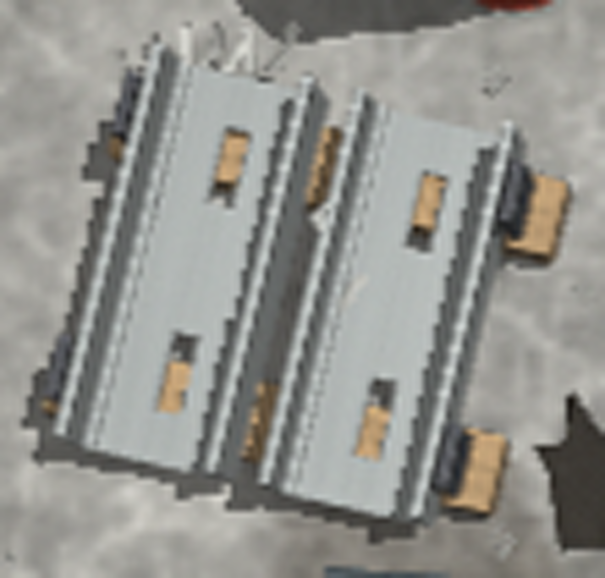

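Cradle crop, in the magnified frame: the leg tops run (157,50)-(62,425), (310,85)-(210,465), (360,100)-(265,475) and (510,130)-(415,510). I'll grasp first and measure the cradle close up afterwards.

step_arm:
  targets:
    - [1,0.396,0.056,0,-0.012]
    - [1,0.396,0.056,-0.1,-0.012]
    - [1,0.396,0.056,-0.25,-0.012]
    - [1,0.396,0.056,-0.4,-0.012]
    - [1,0.396,0.056,-0.55,-0.012]
    - [1,0.396,0.056,-0.65,-0.012]
    - [1,0.396,0.056,-0.72,-0.012]
    - [1,0.396,0.056,-0.77,-0.012]
    - [1,0.396,0.056,-0.8,-0.012]
    - [1,0.396,0.056,-0.824,-0.012]
    - [1,0.396,0.056,-0.824,-0.012]

```text
time_s: 2.4
position: [0.5791, -0.3222, 0.0244]
tcp_rot: [[0.983, 0.184, -0.0], [0.184, -0.983, 0.0], [-0.0, -0.0, -1.0]]
force: [0.1, 0.5, -0.1]
opening: 1.003
grasp_force: 0.0
```

Run:
```python
from rig import *
import cv2
c=capture("wrist"); cv2.imwrite("pics/w2.png",c["color"][...,::-1]); s=read_state(); print(s["position"],s["force"])
```

```text
[ 0.57941075 -0.32227859  0.02499325] [ 0.07050587 -0.5818087   0.57060322]
```

View pics/w2.png

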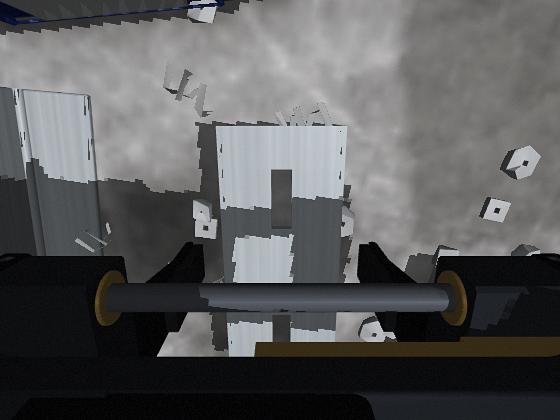

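The channel (217–347 px) lies centred between the fingers (203/358 px). Closing and lifting.

step_arm:
  targets:
    - [-1,0,0,0,0]
    - [-1,0,0,0,0]
    - [-1,0,0,0,0]
    - [-1,0,0,0,0]
    - [-1,0,0,0,0]
    - [-1,0,0,0,0]
    - [-1,0,0,0,0]
    - [-1,0,0,0.03,0]
    - [-1,0,0,0.08,0]
    - [-1,0,0,0.16,0]
    - [-1,0,0,0.3,0]
    - [-1,0,0,0.46,0]
    - [-1,0,0,0.62,0]
    - [-1,0,0,0.8,0]
    - [-1,0,0,0.96,0]
    - [-1,0,0,1,0]
    - [-1,0,0,1,0]

```text
time_s: 4.15
position: [0.5796, -0.3222, 0.2765]
tcp_rot: [[0.983, 0.184, 0.003], [0.184, -0.983, -0.002], [0.003, 0.003, -1.0]]
force: [0.4, -1.1, -3.6]
opening: 0.686
grasp_force: 30.0
```

step_arm:
  targets:
    - [-1,-0.02,0.08,0.02,-0.01]
    - [-1,-0.06,0.2,0.04,-0.03]
    - [-1,-0.1,0.34,0.06,-0.05]
    - [-1,-0.14,0.48,0.08,-0.07]
    - [-1,-0.18,0.62,0.1,-0.09]
    - [-1,-0.22,0.76,0.1,-0.11]
    - [-1,-0.26,0.9,0.1,-0.13]
    - [-1,-0.3,1,0.1,-0.137]

```text
time_s: 4.95
position: [0.5012, -0.069, 0.2962]
tcp_rot: [[0.97, -0.243, -0.007], [-0.243, -0.97, 0.003], [-0.008, -0.002, -1.0]]
force: [0.6, 0.5, -3.6]
opening: 0.685
grasp_force: 30.0
```

step_arm:
  targets:
    - [-1,-0.01,0.12,0,0]
    - [-1,-0.02,0.25,0,0]
    - [-1,-0.02,0.38,0,0]
    - [-1,-0.02,0.48,0,0]
    - [-1,-0.02,0.54,0,0]
    - [-1,-0.02,0.54,0,0]
    - [-1,-0.02,0.54,0,0]

```text
time_s: 5.65
position: [0.4978, 0.0631, 0.2973]
tcp_rot: [[0.97, -0.242, -0.005], [-0.242, -0.97, -0.0], [-0.005, 0.001, -1.0]]
force: [-0.7, 0.4, -3.4]
opening: 0.682
grasp_force: 30.0
```

Run:
```python
from rig import *
import cv2,pickle
c=capture("wrist"); s=read_state(); t=capture("top"); pickle.dump((c,s,t),open("w3.pkl","wb"))
cv2.imwrite("pics/w3.png",c["color"][...,::-1]); print(s["position"],s["tcp_rot"].round(3).tolist(),s["force"])
```

```text
[0.49819567 0.06265067 0.29778007] [[0.97, -0.243, -0.004], [-0.243, -0.97, -0.0], [-0.004, 0.001, -1.0]] [ 0.2679522   0.43249338 -3.69890111]
```

View pics/w3.png

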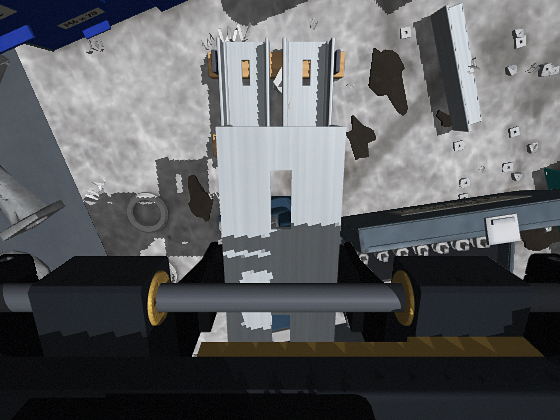

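The held piece (217–345 px) hides the near half of the cradle, though the yaws are already nearly parallel. I'll sidestep for a clear view of the whole cradle.

step_arm:
  targets:
    - [-1,-0.04,-0.16,0,0]
    - [-1,-0.08,-0.32,0,0]
    - [-1,-0.12,-0.48,0,0]
    - [-1,-0.14,-0.58,0,0]
    - [-1,-0.14,-0.58,0,0]
    - [-1,-0.14,-0.58,0,0]

```text
time_s: 6.35
position: [0.4638, -0.0829, 0.2993]
tcp_rot: [[0.969, -0.246, -0.001], [-0.246, -0.969, 0.001], [-0.001, -0.001, -1.0]]
force: [0.6, 0.2, -3.1]
opening: 0.683
grasp_force: 30.0
```

Run:
```python
from rig import *
import cv2,pickle
c=capture("wrist"); s=read_state(); pickle.dump((c,s),open("w4.pkl","wb"))
cv2.imwrite("pics/w4.png",cv2.resize(c["color"][0:200,0:270,::-1],None,fx=2.9,fy=2.9,interpolation=cv2.INTER_CUBIC)); print(s["position"],s["tcp_rot"].round(4).tolist())
```

```text
[ 0.46389595 -0.08212811  0.2992505 ] [[0.9697, -0.2443, -0.0006], [-0.2443, -0.9697, 0.0009], [-0.0008, -0.0007, -1.0]]
```

View pics/w4.png

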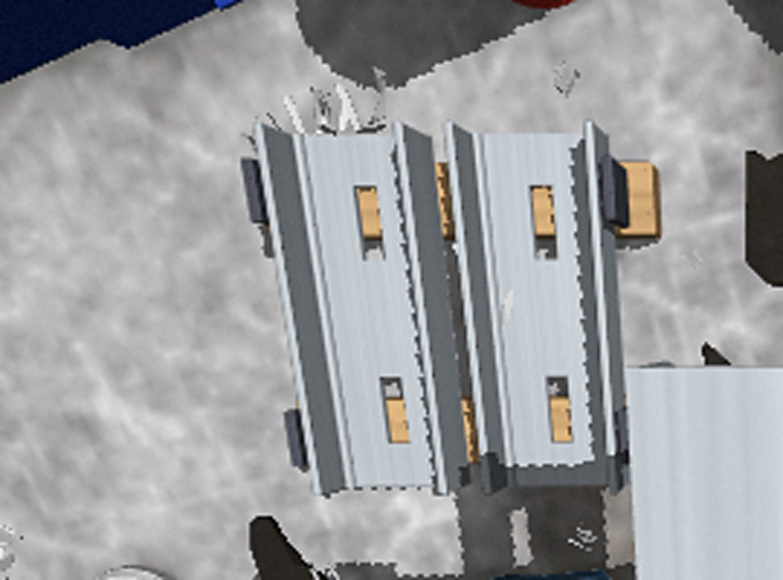

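The full cradle is visible (crop scale 2.9). The slots are at (370,222), (396,410), (544,222) and (560,410). The leg tops run (258,124)-(322,490), (398,124)-(443,490), (450,124)-(487,490) and (590,122)-(618,490). I'll triangulate these against the top view.

Run:
```python
import pickle
from h import *
t=pickle.load(open("d0.pkl","rb"))["top"]; w,s=pickle.load(open("w4.pkl","rb"))
SW=np.array([(369.5,222),(395.5,410),(544,222),(560,410)])/2.9-.3; ST=np.array([(230,167),(178,374),(427,211),(375,420)])/5.5+[112,95]-.4
LW=np.array([(258,124),(322,490),(398,124),(443,490),(450,124),(487,490),(590,122),(618,490)])/2.9-.3
LT=np.array([(157,50),(62,425),(310,85),(210,465),(360,100),(265,475),(510,130),(415,510)])/5.5+[112,95]-.4
P=np.array([tri([(t,a),(w,b)]) for a,b in zip(ST,SW)]);L=np.array([tri([(t,a),(w,b)]) for a,b in zip(LT,LW)])
print(P.round(4),P.mean(0).round(4)); print(L.round(4),L.mean(0).round(4))
for n,c,S,Q in(("top",t,ST,LT),("wrist",w,SW,LW)):
    for k,z,X in(("slots",.024,S),("legs",.05,Q)):
        p=ray(c,X,z); e=(p[::2]-p[1::2]).mean(0); print(n,k,p.mean(0).round(4),"yaw",np.degrees(np.arctan2(e[1],e[0])).round(2),np.linalg.norm(p[::2]-p[1::2],axis=1).round(4))
# held channel: far end corners seen in wrist earlier
w3,s3,_=pickle.load(open("w3.pkl","rb"))
R=s3["tcp_rot"];o=s3["position"]
for z in(.022,): 
    pass
top=o+R@[0,0,-.006]
q=ray(w3,[(216.5,127),(345.5,127)],top[2]); print("held end in tool frame",((q-o)@R).round(4))
```

```text
[[0.6328 0.0761 0.0176]
 [0.5542 0.0968 0.0144]
 [0.6155 0.0029 0.0117]
 [0.5355 0.0232 0.0105]] [0.5845 0.0498 0.0136]
[[ 6.719e-01  9.610e-02  4.190e-02]
 [ 5.294e-01  1.286e-01  4.600e-02]
 [ 6.559e-01  3.850e-02  4.870e-02]
 [ 5.151e-01  7.680e-02  4.230e-02]
 [ 6.578e-01  2.590e-02  2.310e-02]
 [ 5.105e-01  5.580e-02  4.660e-02]
 [ 6.658e-01 -1.850e-02 -5.720e-02]
 [ 4.964e-01  5.000e-04  4.570e-02]] [0.5879 0.0505 0.0296]
top slots [0.582  0.0471 0.024 ] yaw -14.1 [0.0806 0.0814]
top legs [0.5816 0.0468 0.05  ] yaw -14.33 [0.1419 0.1441 0.1419 0.1437]
wrist slots [0.584  0.0466 0.024 ] yaw -13.76 [0.0803 0.0803]
wrist legs [0.5842 0.0457 0.05  ] yaw -13.7 [0.1464 0.1463 0.1463 0.147 ]
held end in tool frame [[ 0.0729 -0.029  -0.0063]
 [ 0.0729  0.0292 -0.0062]]
```

Cradle centre is (0.584, 0.0466) with yaw -13.75°. The held piece is centred about 1.5 mm behind the TCP. Moving to hover just above the legs and check.

step_arm:
  targets:
    - [-1,0.1,0.1,0,0.002]
    - [-1,0.22,0.24,0,0.002]
    - [-1,0.36,0.38,0,0.002]
    - [-1,0.46,0.48,0,0.002]
    - [-1,0.486,0.514,0,0.002]
    - [-1,0.486,0.514,-0.08,0.002]
    - [-1,0.486,0.514,-0.2,0.002]
    - [-1,0.486,0.514,-0.34,0.002]
    - [-1,0.486,0.514,-0.48,0.002]
    - [-1,0.486,0.514,-0.62,0.002]
    - [-1,0.486,0.514,-0.73,0.002]
    - [-1,0.486,0.514,-0.79,0.002]
    - [-1,0.486,0.514,-0.8,0.002]
    - [-1,0.486,0.514,-0.8,0.002]
    - [-1,0.486,0.514,-0.8,0.002]

```text
time_s: 7.9
position: [0.5866, 0.0467, 0.1007]
tcp_rot: [[0.972, -0.236, 0.002], [-0.236, -0.972, -0.0], [0.002, -0.0, -1.0]]
force: [-0.4, 0.3, -3.3]
opening: 0.686
grasp_force: 30.0
```

Run:
```python
from rig import *
import cv2,pickle
c=capture("wrist"); s=read_state(); pickle.dump((c,s),open("w5.pkl","wb"))
cv2.imwrite("pics/w5.png",cv2.resize(c["color"][40:250,150:410,::-1],None,fx=2.8,fy=2.8,interpolation=cv2.INTER_CUBIC)); print(s["position"],s["tcp_rot"].round(4).tolist(),s["force"])
```

```text
[0.58670807 0.04661371 0.10090718] [[0.9717, -0.2364, 0.0027], [-0.2364, -0.9717, -0.0003], [0.0027, -0.0003, -1.0]] [ 0.22834197  0.59894641 -3.29954172]
```

View pics/w5.png

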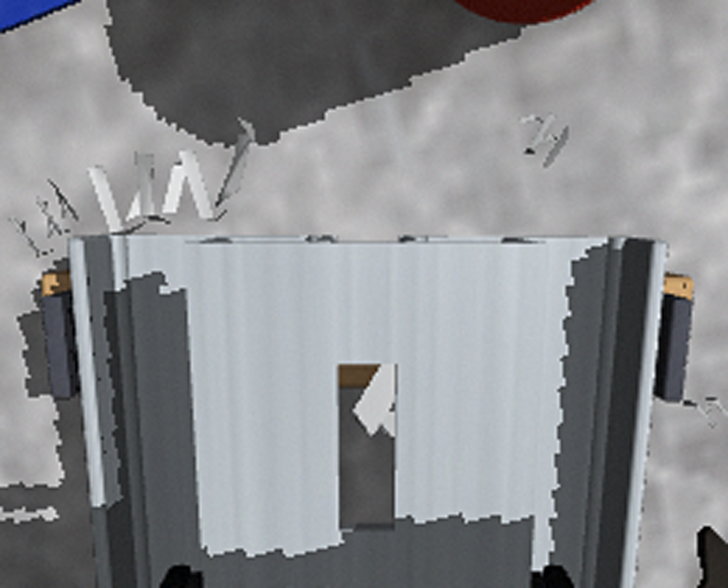

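The piece hovers centred over the pair. The outer legs' far ends are at (78,238) and (660,241) in the crop, the held top edge is at row 242, and the piece spans columns 187–565 or so. I'll compute the residuals.

Run:
```python
import pickle
from h import *
w,s=pickle.load(open("w5.pkl","rb")); R=s["tcp_rot"];o=s["position"]
f=lambda p:np.array(p)/2.8+[150,40]-.3
print("yaw",np.degrees(np.arctan2(R[1,0],R[0,0])))
p=ray(w,f([(78,238),(660,241)]),.05); q=ray(w,f([(187,242),(565,242)]),o[2]+.006)
b=ray(w,f([(94,505),(636,505)]),.05)
for x in(p,b,q): print(((x-o)@R).round(4))
```

```text
yaw -13.673464155612189
[[ 0.0725 -0.0643  0.0511]
 [ 0.0718  0.0661  0.0511]]
[[ 0.0094 -0.0663  0.051 ]
 [ 0.0094  0.0661  0.0509]]
[[ 0.0736 -0.0288 -0.0058]
 [ 0.0736  0.0324 -0.0058]]
```

Residual is about 1 mm forward and under 2 mm sideways, well inside the play. Lowering.

step_arm:
  targets:
    - [-1,-0.004,0,-0.02,0]
    - [-1,-0.004,0,-0.05,0]
    - [-1,-0.004,0,-0.08,0]
    - [-1,-0.004,0,-0.11,0]
    - [-1,-0.004,0,-0.14,0]
    - [-1,-0.004,0,-0.165,0]
    - [-1,-0.004,0,-0.18,0]
    - [-1,-0.004,0,-0.19,0]
    - [-1,-0.004,0,-0.195,0]
    - [-1,-0.004,0,-0.198,0]
    - [-1,-0.004,0,-0.198,0]

```text
time_s: 9.05
position: [0.5849, 0.0466, 0.0502]
tcp_rot: [[0.972, -0.237, 0.0], [-0.237, -0.972, -0.0], [0.0, -0.0, -1.0]]
force: [0.1, -0.2, -3.5]
opening: 0.681
grasp_force: 30.0
```

Still free, carrying 3.5 N. Inching down to contact.

step_arm:
  targets:
    - [-1,0,0,-0.002,0]
    - [-1,0,0,-0.004,0]
    - [-1,0,0,-0.006,0]
    - [-1,0,0,-0.006,0]
    - [-1,0,0,-0.006,0]

```text
time_s: 9.55
position: [0.5849, 0.0466, 0.0489]
tcp_rot: [[0.972, -0.237, 0.0], [-0.237, -0.972, -0.0], [0.0, -0.0, -1.0]]
force: [-0.1, 0.5, 0.6]
opening: 0.686
grasp_force: 30.0
```

step_arm:
  targets:
    - [-1,0,0,-0.002,0]
    - [-1,0,0,-0.002,0]
    - [-1,0,0,-0.002,0]

```text
time_s: 9.85
position: [0.5848, 0.0466, 0.0488]
tcp_rot: [[0.972, -0.237, 0.0], [-0.237, -0.972, -0.0], [0.001, 0.0, -1.0]]
force: [-1.2, 0.5, 6.3]
opening: 0.687
grasp_force: 30.0
```

Seated: 6 N of support at the expected height. Opening partway and retreating straight up.

step_arm:
  targets:
    - [0.7,0,0,0.002,0]
    - [0.7,0,0,0.002,0]
    - [0.7,0,0,0.002,0]
    - [0.7,0,0,0.002,0]
    - [0.7,0,0,0.02,0]
    - [0.7,0,0,0.06,0]
    - [0.7,0,0,0.14,0]
    - [0.7,0,0,0.26,0]
    - [0.7,0,0,0.4,0]
    - [0.7,0,0,0.56,0]
    - [0.7,0,0,0.74,0]
    - [0.7,0,0,0.9,0]
    - [0.7,0,0,1,0]
    - [0.7,-0.14,0.03,1,0]
    - [0.7,-0.28,0.07,1,0]
    - [0.7,-0.36,0.09,1,0]
    - [0.7,-0.36,0.09,1,0]
    - [0.7,-0.36,0.09,1,0]

```text
time_s: 11.65
position: [0.4953, 0.0691, 0.2991]
tcp_rot: [[0.972, -0.236, 0.003], [-0.236, -0.972, -0.0], [0.003, -0.0, -1.0]]
force: [-0.3, -0.2, -0.5]
opening: 0.854
grasp_force: 0.0
```

Run:
```python
from rig import *
import pickle
from h import *
c=capture("wrist"); s=read_state(); pickle.dump((c,s),open("w6.pkl","wb"))
print(s["position"],s["opening"],s["force"])
C=np.array([.584,.0466]);y=np.radians(-13.75);u=np.array([np.cos(y),np.sin(y)]);v=np.array([-u[1],u[0]])
g=cv2.cvtColor(c["color"],cv2.COLOR_RGB2GRAY)
def prof(y0,z):  # brightness along x at cradle-frame y0, height z; report strongest edges near both ends
    xs=np.arange(-.095,.0951,.0005); P=np.array([[*(C+a*u+y0*v),z] for a in xs]); q=proj(c,P).astype(np.float32)
    b=cv2.remap(g,q[:,0].reshape(1,-1),q[:,1].reshape(1,-1),cv2.INTER_LINEAR)[0].astype(float); d=abs(np.gradient(cv2.GaussianBlur(b.reshape(1,-1),(5,1),1)[0]))
    r=[]
    for lo,hi in((-.09,-.06),(.06,.09)):
        m=(xs>lo)&(xs<hi); i=np.argmax(np.where(m,d,0)); r+=[(round(xs[i]*1000,1),round(d[i],1))]
    return r
for y0 in(-.022,-.012,0,.012,.022): print("wide",y0,prof(y0,.054))
for y0 in(-.066,-.065,-.064,.064,.065,.066): print("outer leg",y0,prof(y0,.05))
# slots of wide piece, expected at +-40 mm
for a in(.04,-.04):
    p=proj(c,[[*(C+a*u),.053]])[0]; b,st=slot(c,p,(12,24)); r=ray(c,b,.053)[0,:2]-C; print("slot",a,p.round(1),b.round(1),st,(r@u).round(4),(r@v).round(4))
```

```text
[0.49599296 0.06883261 0.29889432] 0.8486431304963815 [ 0.92762646 -0.27961023  0.10016704]
wide -0.022 [(np.float64(-75.5), np.float64(17.8)), (np.float64(74.5), np.float64(7.5))]
wide -0.012 [(np.float64(-75.5), np.float64(16.1)), (np.float64(75.0), np.float64(6.8))]
wide 0 [(np.float64(-75.0), np.float64(31.4)), (np.float64(75.0), np.float64(8.2))]
wide 0.012 [(np.float64(-75.0), np.float64(27.1)), (np.float64(89.5), np.float64(16.3))]
wide 0.022 [(np.float64(-77.0), np.float64(22.2)), (np.float64(86.0), np.float64(31.6))]
outer leg -0.066 [(np.float64(-74.5), np.float64(15.6)), (np.float64(74.0), np.float64(13.1))]
outer leg -0.065 [(np.float64(-74.5), np.float64(19.5)), (np.float64(74.0), np.float64(4.8))]
outer leg -0.064 [(np.float64(-74.5), np.float64(9.3)), (np.float64(74.5), np.float64(10.1))]
outer leg 0.064 [(np.float64(-73.5), np.float64(10.1)), (np.float64(75.5), np.float64(13.2))]
outer leg 0.065 [(np.float64(-73.5), np.float64(17.2)), (np.float64(80.0), np.float64(11.8))]
outer leg 0.066 [(np.float64(-73.5), np.float64(21.5)), (np.float64(74.5), np.float64(16.2))]
slot 0.04 [281.1  68.1] [280.6  64.6] [  8  11   9  25 164] 0.0438 0.0005
slot -0.04 [280.9 138. ] [281.1 138.1] [ 10  12   8  25 188] -0.0401 -0.0003
```

Ends agree within about 1 mm, the piece is centred and fully down, and the robot is clear. Handing in.

```bash
python3 -c "
from rig import *
print(hand_in())"
```

```text
the job is handed in; nothing more can be done
None
```

The wide channel is nested legs down over the middle of the pair, fully seated with its ends within about 1 mm of theirs, and it has been released. The job is handed in at about 11.7 s, and the narrow channel and angle piece were not touched.

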